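# Lock the filter cartridge into the bench dust extractor

## Task

Put the filter cartridge back into the dust extractor: bring it up into the ring under the extractor head with the handle below the round stud, twist it until the handle is below the straight rib, and let the lugs settle down into their seats so that it hangs there locked by itself. Leave the jar, the carved stone and the brush where they are.

Things in the scene. Friction and masses are not known exactly. Their poses are not given: they have to be found in the camera images.
- head: Fixed grey dust-extractor head over the bench. Origin on the bench, under the vertical axis of its bayonet ring; z up, -x towards the rib. Its round cowl, 184 mm diameter, 234 to 284 mm above the bench (a 116 mm dome on top), overhangs the gripping place of a fitted cartridge: the gripper must lean outwards, away from the axis, 20 to 50 degrees.
- ring (a point): Centre of the open underside of the aluminium bayonet ring under the cowl, 200 mm above the bench, on the axis. Ring: 114 mm outer, 102 mm inner diameter, 34 mm high. Three entry gaps 120 degrees apart in its ledges, one under the stud; there the lugs go up with about 4 mm of play. Axes as the head's.
- ledge (a point): Point on the ring's axis level with the tops of its three inner ledges, 206 mm above the bench; ledges 6 mm thick, inner radius 40 mm. Beside each gap a bump stands 4 mm above the ledge; past it is the seat, with about 6 degrees of play either way, then a full-height stop. Lug undersides pass freely between 210 and 220 mm above the bench.
- stud (a point): Round stud, 16 mm diameter, on top of the cowl near its edge: the entry mark. The cartridge goes up with its handle in this direction from the axis, 50 degrees from the rib (130 degrees counter-clockwise from the head's +x, seen from above).
- rib (a point): Straight radial rib, 30 mm long, 10 mm wide, on top of the cowl, in the head's -x direction: the locked mark. From the stud the handle turns 50 degrees counter-clockwise (seen from above) to this direction. Opposite-right, 175 mm from the axis on the head's +x, -y side, stands the head's dark steel column, 50 mm square, 290 mm high, foot 130 mm square: an obstacle.
- cart_center (a point): Centre of the filter cartridge: upright aluminium canister, 72 mm diameter, 106 mm high, 0.18 to 0.37 kg. z up its axis; the black handle points to its -x. Three steel lugs, out to 47 mm radius, 18 mm wide, undersides 94 and tops 100 mm above its underside: one above the handle, others 120 degrees away. This point is 165 mm above the bench when seated, 169 to 179 while passing the bumps.
- cart_handle (a point): Gripping point inside the handle: 108 mm from the canister's axis, 39.8 mm above its underside. The handle is a straight black bar, 24 mm wide with flat upright sides, 26 mm deep, sloping down outwards at 20 degrees, ending 155 mm from the axis. Axes as the cartridge's: y across the handle.
- jar: Glass jar with steel lid, 68 mm diameter, 100 mm high; origin at the centre of its underside. A bystander.
- fragment: Carved marble fragment, a 100 x 85 mm block with a round boss, 56 mm high; origin at the centre of its underside. A bystander.
- brush: Brush lying on the bench, handle towards its -x, about 200 mm long; origin at the middle of its underside. A bystander.
There are look-alikes about, which are no part of the job. Of the things that look like the part that bears cart_center, take the one that is farthest from the robot's base at the start.

How it is judged:
By the outcome, as a careful person would: the job done as asked, in the order asked, and still so for the second after the job is handed in, with the robot touching nothing.
It also fails if it takes over 61 s, if anything falls off the work surface, if the arm or the gripper's body presses on something with over 40 N, if the wrist force passes 120 N, or if a joint passes its speed limit or range.

## Robot

A 7-joint arm with a two-finger parallel gripper is mounted at the origin on the work surface. World frame = base frame: x ahead of the robot, y to its left, z up, the work surface at z = 0. Lengths are in m, angles in rad, forces in N, time in s.
With the tool pointing down it reaches from about 0.4 to 0.9 m from the base axis. Payload 5.5 kg.
Tool frame: the origin (TCP) lies on the centre line of the jaws, within the pads' length; the fingertips stand 8 mm ahead of it and the grasp point (between the pads) lies 11 mm behind it; z points along the fingers, y is the line along which they close (so a half turn about z gives the same grasp; the last joint's range is limited). The gripper opens to 92 mm and grips with 3 to 60 N. Pads are 19 mm wide; open, the fingers measure 130 mm over their backs; the gripper's body (75 mm by 190 mm) begins 47 mm behind the grasp point.
Start: joints at [1.379, 0.501, -0.427, 1.55, 0.221, 1.138, -0.21], TCP at [0.286, -0.584, 0.235] pointing down, gripper open.
Joint ranges: [-2.88, 2.88], [-0.31, 2.03], [-1.54, 1.56], [0.2, 2.42], [-1.41, 4.55], [0.19, 2.02], [-2.57, 2.57]. Speed limits (rad/s): [2.57, 2.57, 3.14, 3.14, 3.14, 3.14, 3.14].

## Interface

Orientations are given as a rotation vector (axis times angle).
In Python, from rig import arm, cams, sign_off gives the robot as it stands.
- The arm moves only by the tool send_rows, never from a script. Its argument "series" is one flat list of numbers, 5 for each row, row after row: the finger opening in cm, from 0 to 9.18, then the shift along the tool's x, y, z in cm, then the turn about the tool's z in rad. A call has 1 to 20 rows; each row shifts and turns the commanded pose from where the row before left it, along the tool's axes as they then stand; what a row does not reach is not made up. A row lasts 1/10 s, in which the tool goes at most 50 mm and 8.59 degrees, less where a joint would pass 70% of its speed; a pose out of reach is approached as far as the arm can. A call with a gripper value outside its range is refused whole. The fingers move at their own pace and stop on an object; "newtons" is the grip in N (left out, the last holds). Time passes only in rows, so rows that do not move let the fingers close. It gives the time, the measured TCP pose, the force, the opening and the grip force at its end, in the units of the state.
- arm.observe(): the state, without advancing time (a new reading comes with each control period).
- cams.get_image(name): name is "scene" or "top" or "wrist"; returns the picture (480x640x3 uint8, red, green, blue); there is no depth.
- cams.camera_info(name): a dict with "intrinsics" (3x3 intrinsics, pixels), "R" (3x3) and "t" (3): a world point X has camera coordinates R X + t; the wrist camera has in their place "tool_from_camera" (4x4, takes a point from camera to tool coordinates, whose origin is the TCP and whose axes are the flange's). Camera axes: x right, y down, z forward; pixel columns grow to the right and rows downward; lengths in m; the calibration is good to about 2 mm. A picture is of the moment at which its call begins: read the wrist's pose just before it. camera_info takes no time and is no camera call.
- sign_off(): hands the job in; it is judged then, once.
Trained networks look in the newest picture that a camera, given by its name, has taken for a name from the list of things; names that differ only in an ending like _2 or _b are one class to them, and where a whole thing is asked for, a point or a joint stands for the part that bears it (a point fixed in the world has none). Each returns a list of dicts, best first, with "score" (0 to 1); they miss things now and then, are a little off and sometimes report something else, mostly with a low value. They report only what shows in the picture. A call takes as long as a camera call. They do not tell look-alikes from the thing itself.
- cams.boxes_of(label, camera): "xyz" ([x, y, z] in m, in world coordinates, good to about 4 mm: the middle of the surface that is visible of it).
- cams.outline_of(label, camera): "mask" (480x640 bool, what is visible of it).
- cams.mark_of(label, camera): "xyz" ([x, y, z] in m, in world coordinates, good to about 4 mm: a listed point, or the origin of a listed thing).
The state is a dict: "clock": time; "joint_positions": joint angles; "dq": joint speeds; "joint_efforts": joint torques, N m; "tcp_pos": TCP position; "tool_rot": TCP orientation; "wrist_force": force on the tool from outside, world axes, zero at the start; "ft_torque": the same for the moment, N m; "finger_gap": finger opening in m; "grip_force": force on a finger pad.
Only numpy, scipy, OpenCV 4.12 (cv2) and the standard library are available. Lean on these libraries where they do the work, as an engineer would, in place of code of your own. Each camera call takes 0.05 s, during which the arm holds its last target. There are 200 camera calls.

## Working session

There is one attempt and no reset: what is moved stays moved. The work goes in short steps, Python scripts to look and compute and a tool call to move; the robot and the scene stay as the last step left them, time stands still between calls to the robot, and variables do not carry over. Pictures are saved under pics/ and viewed, at most 10 in all, crops included, and the job is handed in when it is done.

Besides the shell and the picture viewer there is one more tool, called after "Call:" in YAML: its name, and indented under it one key for each argument. send_rows: Moves the arm, as the interface text tells. Its arguments: {"type":"object","properties":{"series":{"type":"array","items":{"type":"number"}},"newtons":{"type":"number"}},"required":["series"]}

```bash
ls; mkdir -p pics
python3 - <<'E'
from rig import arm,cams
import cv2
s=arm.observe();print({k:s[k] for k in('clock','tcp_pos','tool_rot','finger_gap')})
for c in('scene','top'):
    im=cams.get_image(c);cv2.imwrite(f'pics/{c}0.png',im[:,:,::-1])
    for l in('cart_center','cart_handle','ring','stud','rib','head','jar','fragment','brush'):
        print(c,l,[(round(d['score'],2),[round(float(v),3) for v in d['xyz']]) for d in cams.mark_of(l,c)])
E
```

```text
pics
{'clock': 0.0, 'tcp_pos': array([ 0.28519019, -0.58333463,  0.23367729]), 'tool_rot': array([-3.05884156e+00, -7.07900579e-01,  6.00672970e-04]), 'finger_gap': 0.0921200474788661}
scene cart_center [(0.92, [0.337, 0.233, 0.057]), (0.69, [0.615, 0.151, 0.051])]
scene cart_handle [(0.93, [0.286, 0.328, 0.041]), (0.67, [0.513, 0.157, 0.037])]
scene ring []
scene stud [(0.78, [0.545, -0.096, 0.299])]
scene rib []
scene head []
scene jar [(0.89, [0.737, 0.129, -0.002])]
scene fragment [(0.93, [0.697, 0.362, -0.001])]
scene brush [(0.63, [0.517, -0.348, -0.001])]
top cart_center [(0.97, [0.336, 0.232, 0.057]), (0.67, [0.618, 0.161, 0.053])]
top cart_handle [(0.98, [0.313, -0.167, 0.035]), (0.96, [0.286, 0.332, 0.037]), (0.87, [0.515, 0.162, 0.045])]
top ring [(0.22, [0.548, -0.094, 0.294])]
top stud [(0.71, [0.547, -0.093, 0.297])]
top rib [(0.96, [0.52, -0.153, 0.294]), (0.3, [0.699, 0.356, 0.001])]
top head [(0.58, [0.549, -0.093, 0.297])]
top jar [(0.88, [0.735, 0.125, -0.002])]
top fragment [(0.95, [0.698, 0.356, 0.003])]
top brush [(0.66, [0.521, -0.343, 0.0])]
```

View pics/scene0.png

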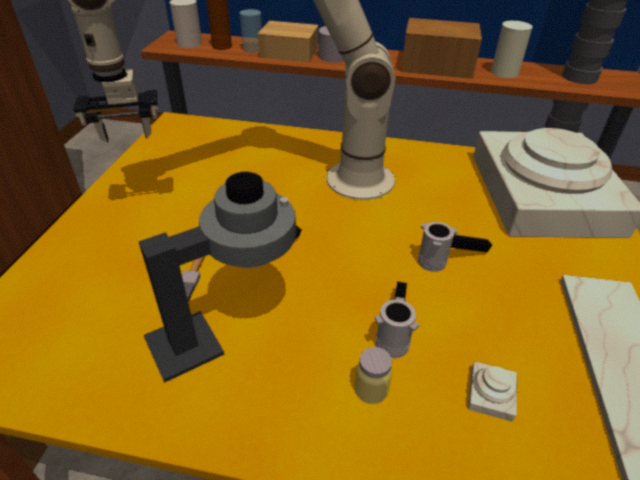

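View pics/top0.png

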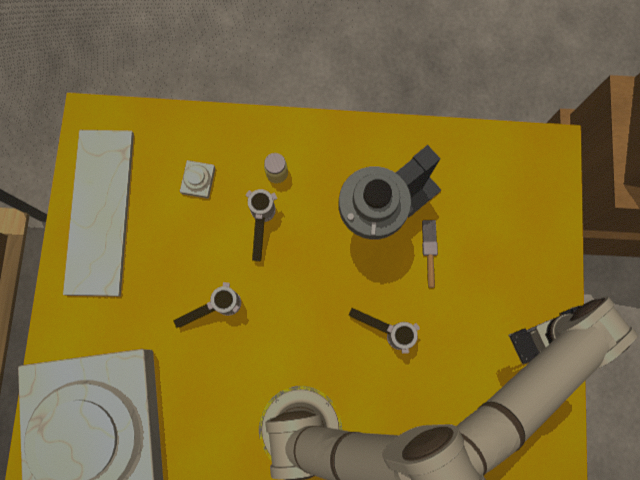

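The scene view shows the head (cowl around pixel 248,222) with its stud and rib. The farthest cartridge is at (395,325), beside the jar. In the top view it is at (260,203), with the handle pointing at the robot. I'll fit the head and cartridge poses to image edges.

```bash
cat > h.py <<'E'
import numpy as np,cv2
from rig import arm,cams
from scipy.optimize import minimize
def proj(c,X):
    i=cams.camera_info(c);x=np.asarray(X)@np.array(i['R']).T+np.array(i['t']);u=x@np.array(i['intrinsics']).T
    return u[:,:2]/u[:,2:]
def circ(x,y,z,r,n=180):
    a=np.linspace(0,2*np.pi,n,endpoint=False);return np.c_[x+r*np.cos(a),y+r*np.sin(a),np.full(n,z)]
def edges(im):
    g=cv2.GaussianBlur(cv2.cvtColor(im,cv2.COLOR_RGB2GRAY).astype(np.float32),(0,0),1.2)
    return np.hypot(cv2.Sobel(g,5,1,0),cv2.Sobel(g,5,0,1))
def fitc(ed,x0,cs,span=.012):
    # cs: list of (z,r); maximise edge strength along projected circles
    def f(p):
        s=0
        for c,e in ed.items():
            for z,r in cs:
                u=proj(c,circ(p[0],p[1],z,r)).astype(np.float32)
                v=cv2.remap(e,u[:,:1],u[:,1:],cv2.INTER_LINEAR)
                s-=np.minimum(v,120).mean()
        return s
    g=[(f((x0[0]+a,x0[1]+b)),a,b) for a in np.arange(-span,span+1e-6,.002) for b in np.arange(-span,span+1e-6,.002)]
    m=min(g);r=minimize(f,[x0[0]+m[1],x0[1]+m[2]],method='Nelder-Mead',options=dict(initial_simplex=[[x0[0]+m[1]+d,x0[1]+m[2]+e] for d,e in((0,0),(.001,0),(0,.001))]))
    return r.x.round(4),round(r.fun,1)
E
python3 - <<'E'
from h import *
i=cams.camera_info('wrist');print(np.round(i['tool_from_camera'],3))
im={c:cv2.imread(f'pics/{c}0.png')[:,:,::-1].copy() for c in('scene','top')}
ed={c:edges(im[c]) for c in im}
for cc in (['scene'],['top'],['scene','top']):
    e={c:ed[c] for c in cc}
    print(cc,'head',fitc(e,(.595,-.151),[(.284,.092),(.284,.058)]),fitc(e,(.595,-.151),[(.284,.092)]),'cart',fitc(e,(.617,.157),[(.106,.036)]))
for c in('scene','top'):
  cams.get_image(c)
  for l in('cart_handle','cart_center','stud','rib','ledge'):
    print(c,l,[(round(d['score'],2),np.round(d['xyz'],3)) for d in cams.mark_of(l,c)])
m=cams.outline_of('cart_handle','top')
for d in m:
    ys,xs=np.nonzero(d['mask']);print(d['score'],xs.mean(),ys.mean(),len(xs))
t=cv2.resize(im['top'][130:270,225:420],None,fx=4,fy=4,interpolation=cv2.INTER_CUBIC)
cv2.imwrite('pics/topc.png',t[:,:,::-1])
E
```

```text
[[-0.    -0.96  -0.28   0.077]
 [ 1.    -0.     0.     0.001]
 [-0.    -0.28   0.96  -0.15 ]
 [ 0.     0.     0.     1.   ]]
['scene'] head (array([ 0.596 , -0.1532]), np.float64(-139.9)) (array([ 0.5981, -0.152 ]), np.float64(-68.5)) cart (array([0.619 , 0.1573]), np.float64(-73.8))
['top'] head (array([ 0.5947, -0.1524]), np.float64(-130.8)) (array([ 0.5952, -0.1526]), np.float64(-69.6)) cart (array([0.6076, 0.1569]), np.float64(-82.5))Traceback (most recent call last):
  File "<stdin>", line 7, in <module>
  File "h.py", line 22, in fitc
    g=[(f((x0[0]+a,x0[1]+b)),a,b) for a in np.arange(-span,span+1e-6,.002) for b in np.arange(-span,span+1e-6,.002)]
        ~^^^^^^^^^^^^^^^^^^^
  File "h.py", line 18, in f
    u=proj(c,circ(p[0],p[1],z,r)).astype(np.float32)
      ~~~~^^^^^^^^^^^^^^^^^^^^^^^
  File "h.py", line 5, in proj
    i=cams.camera_info(c);x=np.asarray(X)@np.array(i['R']).T+np.array(i['t']);u=x@np.array(i['intrinsics']).T
ValueError: time passes only in moves, steps and waits
```

```bash
sed -i "s/^def proj/C={c:cams.camera_info(c) for c in ('scene','top')}\ndef proj/; s/i=cams.camera_info(c);x/i=C[c];x/" h.py
python3 - <<'E'
from h import *
im={c:cv2.imread(f'pics/{c}0.png')[:,:,::-1].copy() for c in('scene','top')}
ed={c:edges(im[c]) for c in im}
for cc in (['scene'],['top'],['scene','top']):
    e={c:ed[c] for c in cc}
    print(cc,'head',fitc(e,(.595,-.151),[(.284,.092),(.284,.058)])[0],'cart',fitc(e,(.617,.157),[(.106,.036)]))
for c in('scene','top'):
  cams.get_image(c)
  for l in('cart_handle','cart_center','stud','rib','ledge'):
    print(c,l,[(round(d['score'],2),np.round(d['xyz'],3)) for d in cams.mark_of(l,c)])
t=cv2.resize(im['top'][130:270,225:420],None,fx=4,fy=4,interpolation=cv2.INTER_CUBIC)
cv2.imwrite('pics/topc.png',t[:,:,::-1])
print(np.round([-np.array(C[c]['R']).T@C[c]['t'] for c in C],3))
E
```

```text
['scene'] head [ 0.596  -0.1532] cart (array([0.619 , 0.1573]), np.float64(-73.8))
['top'] head [ 0.5947 -0.1524] cart (array([0.6076, 0.1569]), np.float64(-82.5))
['scene', 'top'] head [ 0.5953 -0.153 ] cart (array([0.6066, 0.1483]), np.float64(-146.4))
scene cart_handle [(0.9, array([0.512, 0.158, 0.04 ])), (0.89, array([0.286, 0.33 , 0.041])), (0.33, array([ 0.514, -0.348,  0.   ]))]
scene cart_center [(0.86, array([0.615, 0.155, 0.053])), (0.62, array([0.335, 0.233, 0.056])), (0.49, array([ 0.694,  0.363, -0.002]))]
scene stud [(0.6, array([ 0.544, -0.096,  0.297]))]
scene rib []
scene ledge []
top cart_handle [(0.97, array([0.287, 0.332, 0.038])), (0.8, array([0.513, 0.16 , 0.04 ])), (0.73, array([ 0.316, -0.165,  0.034]))]
top cart_center [(0.88, array([0.336, 0.231, 0.055])), (0.82, array([0.618, 0.159, 0.053])), (0.59, array([ 0.268, -0.262,  0.051]))]
top stud [(0.71, array([ 0.546, -0.092,  0.297]))]
top rib [(0.9, array([ 0.518, -0.153,  0.296]))]
top ledge []
[[ 1.292  0.121  0.861]
 [ 0.185 -0.037  1.809]]
```

View pics/topc.png

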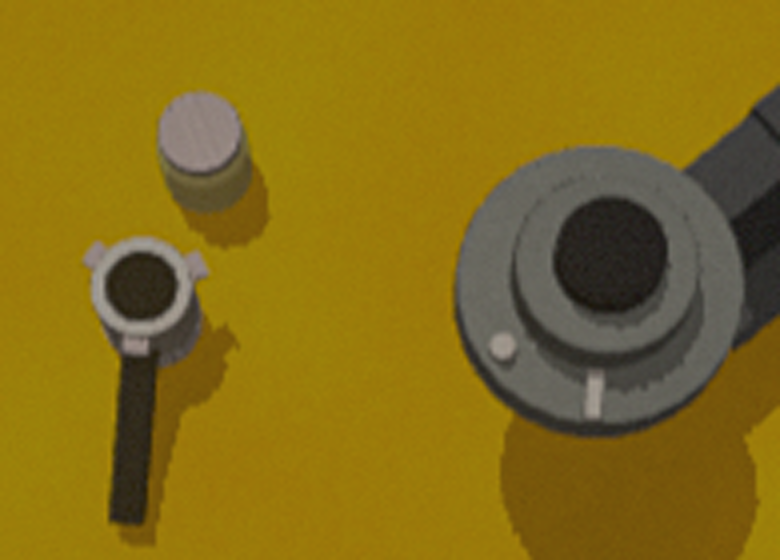

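Call:
send_rows:
  series: [9, 0, 0, -3, 0, 9, 0, 0, -4, 0, 9, 0, 0, -4, -0.1, 9, 0, 0, -4, -0.1]

```text
clock: 2.0
tcp_pos: [0.2855, -0.5837, 0.3863]
tool_rot: [-2.973, -1.017, 0.0]
wrist_force: [0.7, 0.0, -0.5]
finger_gap: 0.09
grip_force: 0.0
```

```bash
cat >> h.py <<'E'
def yaw(rv):
    M=cv2.Rodrigues(np.array(rv,float))[0];return np.arctan2(M[1,0],M[0,0])
def rows(target,yawt,n,gap,start=None):
    """straight move, tool down; prints rounded rows (open, x,y,z cm, turn)"""
    s=arm.observe();p=np.array(s['tcp_pos']);y=yaw(s['tool_rot'])
    dy=(yawt-y+np.pi)%(2*np.pi)-np.pi
    if start is not None: dy=start
    p0,y0=p.copy(),y;T=np.array(target);L=[]
    for k in range(1,n+1):
        w=p0+(T-p0)*k/n-p
        d=np.array([w[0]*np.cos(y)+w[1]*np.sin(y), w[0]*np.sin(y)-w[1]*np.cos(y), -w[2]])*100
        d=d.round(2);t=round(-(y0+dy*k/n-y),3)
        L+=[gap,*d.tolist(),t]
        d=d/100;p=p+[d[0]*np.cos(y)+d[1]*np.sin(y), d[0]*np.sin(y)-d[1]*np.cos(y),-d[2]];y-=t
    print(L,p.round(4),np.degrees(y).round(2))
E
python3 - <<'E'
from h import *
def ray(c,u,z):
    i=C[c];R=np.array(i['R']);o=-R.T@np.array(i['t']);d=R.T@np.linalg.inv(i['intrinsics'])@[*u,1]
    return (o+d*(z-o[2])/d[2])[:2].round(4)
print(ray('top',(225+143/4,130+287/4),.106),ray('top',(225+127/4,130+523/4),.035),ray('top',(225+136/4,130+420/4),.062))
s=arm.observe();print(np.round(s['joint_positions'],2),np.degrees(yaw(s['tool_rot'])))
rows((.477,.162,.40),np.radians(178),20,9)
E
```

```text
[0.6152 0.1536] [0.4573 0.1581] [0.528  0.1551]
[ 1.41  0.41 -0.48  1.34  0.19  1.43  0.02] 37.75831580300088
[9, 3.04, -2.36, -0.07, np.float64(-0.122), 9, 3.3, -1.98, -0.07, np.float64(-0.123), 9, 3.53, -1.55, -0.07, np.float64(-0.122), 9, 3.68, -1.11, -0.06, np.float64(-0.123), 9, 3.79, -0.66, -0.07, np.float64(-0.122), 9, 3.85, -0.18, -0.07, np.float64(-0.122), 9, 3.84, 0.28, -0.07, np.float64(-0.123), 9, 3.77, 0.75, -0.07, np.float64(-0.122), 9, 3.66, 1.21, -0.07, np.float64(-0.122), 9, 3.48, 1.64, -0.06, np.float64(-0.123), 9, 3.25, 2.06, -0.07, np.float64(-0.122), 9, 2.98, 2.43, -0.07, np.float64(-0.123), 9, 2.66, 2.79, -0.07, np.float64(-0.122), 9, 2.3, 3.08, -0.07, np.float64(-0.122), 9, 1.91, 3.35, -0.07, np.float64(-0.123), 9, 1.48, 3.55, -0.06, np.float64(-0.122), 9, 1.04, 3.71, -0.07, np.float64(-0.123), 9, 0.57, 3.8, -0.07, np.float64(-0.122), 9, 0.11, 3.85, -0.07, np.float64(-0.122), 9, -0.36, 3.83, -0.07, np.float64(-0.123)] [0.477 0.162 0.4  ] 178.02
```

Call:
send_rows:
  series: [9, 3.04, -2.36, -0.07, -0.122, 9, 3.3, -1.98, -0.07, -0.123, 9, 3.53, -1.55, -0.07, -0.122, 9, 3.68, -1.11, -0.06, -0.123, 9, 3.79, -0.66, -0.07, -0.122, 9, 3.85, -0.18, -0.07, -0.122, 9, 3.84, 0.28, -0.07, -0.123, 9, 3.77, 0.75, -0.07, -0.122, 9, 3.66, 1.21, -0.07, -0.122, 9, 3.48, 1.64, -0.06, -0.123, 9, 3.25, 2.06, -0.07, -0.122, 9, 2.98, 2.43, -0.07, -0.123, 9, 2.66, 2.79, -0.07, -0.122, 9, 2.3, 3.08, -0.07, -0.122, 9, 1.91, 3.35, -0.07, -0.123, 9, 1.48, 3.55, -0.06, -0.122, 9, 1.04, 3.71, -0.07, -0.123, 9, 0.57, 3.8, -0.07, -0.122, 9, 0.11, 3.85, -0.07, -0.122, 9, -0.36, 3.83, -0.07, -0.123]

```text
clock: 4.0
tcp_pos: [0.4806, 0.162, 0.3987]
tool_rot: [0.055, 3.14, -0.001]
wrist_force: [-0.5, -1.4, 0.8]
finger_gap: 0.0898
grip_force: 0.0
```

Run:
```python
from h import *
s=arm.observe();print(s['clock'],np.round(s['joint_positions'],2),s['tcp_pos'],np.degrees(yaw(s['tool_rot'])))
im=cams.get_image('wrist');cv2.imwrite('pics/w1.png',im[:,:,::-1])
for l in('cart_center','cart_handle'): print(l,[(round(d['score'],2),np.round(d['xyz'],4)) for d in cams.mark_of(l,'wrist')])
rows((.477,.159,.1),np.radians(178.3),10,9)
```

```text
4.0 [ 0.69  0.27 -1.27  1.66  0.26  1.41  0.92] [0.48062897 0.16201153 0.39868765] 177.98761368322383
cart_center [(0.76, array([0.617 , 0.1584, 0.0547])), (0.75, array([ 5.165e-01, -3.434e-01, -2.000e-04]))]
cart_handle [(0.89, array([0.5083, 0.161 , 0.0386])), (0.87, array([ 0.3152, -0.1659,  0.0417])), (0.64, array([0.2901, 0.3339, 0.0384]))]
[9, 0.02, -0.06, 2.98, np.float64(-0.0), 9, 0.02, -0.06, 2.99, np.float64(-0.0), 9, 0.02, -0.05, 2.98, np.float64(-0.0), 9, 0.02, -0.06, 2.98, np.float64(-0.001), 9, 0.03, -0.06, 2.99, np.float64(0.0), 9, 0.02, -0.06, 2.98, np.float64(0.0), 9, 0.02, -0.06, 2.98, np.float64(-0.0), 9, 0.02, -0.05, 2.98, np.float64(-0.0), 9, 0.02, -0.06, 2.99, np.float64(-0.0), 9, 0.02, -0.06, 2.98, np.float64(-0.001)] [0.477 0.159 0.1  ] 178.32
```

View pics/w1.png

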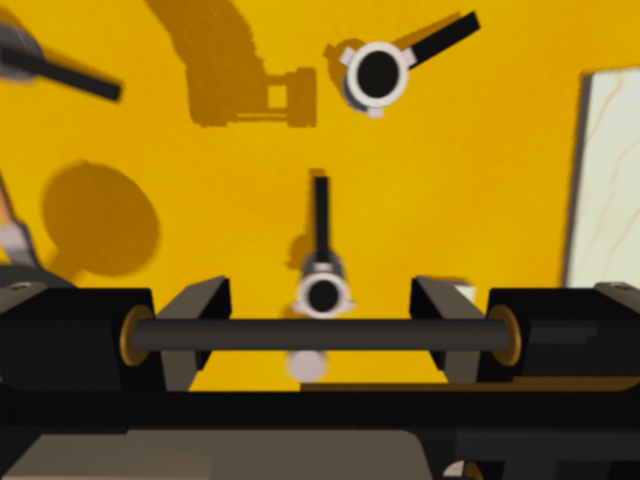

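The wrist view shows the target handle at (322,215), lying radially and centred between the fingers. I'll go down and grip near the handle's outer end.

Call:
send_rows:
  series: [9, 0.02, -0.04, 3, 0, 9, 0.02, -0.04, 3, 0, 9, 0.02, -0.04, 3, 0, 9, 0.02, -0.04, 3, 0, 9, 0.02, -0.04, 3, 0, 9, 0.02, 0, 3, 0, 9, 0.02, 0, 3, 0, 9, 0.02, 0, 3, 0, 9, 0.02, 0, 3, 0, 9, 0.02, 0, 3, 0, 9, 0, 0, 2.5, 0, 9, 0, 0, 2, 0, 9, 0, 0, 1.5, 0, 9, 0, 0, 1, 0, 9, 0, 0, 0.6, 0, 9, 0, 0, 0.2, 0, 9, 0, 0, 0, 0]

```text
clock: 5.85
tcp_pos: [0.4784, 0.159, 0.0208]
tool_rot: [0.061, 3.14, 0.0]
wrist_force: [0.3, 0.0, 0.3]
finger_gap: 0.0899
grip_force: 0.0
```

Run:
```python
from h import *
s=arm.observe();print(s['clock'],np.round(s['joint_positions'],2),s['tcp_pos'],np.degrees(yaw(s['tool_rot'])))
for c in('scene','top','wrist'):
  cams.get_image(c)
  for l in('cart_center','cart_handle'): print(c,l,[(round(d['score'],2),np.round(d['xyz'],4)) for d in cams.mark_of(l,c) if d['xyz'][0]>.4])
```

```text
5.85 [ 0.29  0.72 -0.83  2.04  0.8   0.75  0.48] [0.47844757 0.15902295 0.02078444] 177.76621849507822
scene cart_center [(0.91, array([0.6164, 0.1519, 0.0545]))]
scene cart_handle [(0.74, array([0.5121, 0.1614, 0.0386]))]
top cart_center [(0.66, array([0.6185, 0.1611, 0.0518])), (0.28, array([ 7.360e-01,  1.246e-01, -3.000e-04]))]
top cart_handle []
wrist cart_center []
wrist cart_handle [(0.84, array([0.5109, 0.1566, 0.0397]))]
```

Call:
send_rows:
  newtons: 60
  series: [9, 0.1, 0, 0.4, 0, 3, 0, 0, 0, 0, 0, 0, 0, 0, 0, 0, 0, 0, 0, 0, 0, 0, 0, 0, 0, 0, 0, 0, 0, 0, 0, 0, 0, 0, 0, 0, 0, 0, 0, 0]

```text
clock: 7.1
tcp_pos: [0.4771, 0.159, 0.0165]
tool_rot: [0.061, 3.141, 0.0]
wrist_force: [-0.1, 0.7, -0.9]
finger_gap: 0.0386
grip_force: 0.0
```

Call:
send_rows:
  series: [0, 0, 0, 0, 0, 0, 0, 0, -0.5, 0, 0, 0, 0, -1, 0, 0, 0, 0, -1.5, 0, 0, 0, 0, -1, 0, 0, 0, 0, 0, 0]

```text
clock: 7.7
tcp_pos: [0.4784, 0.1595, 0.0584]
tool_rot: [0.061, 3.138, 0.001]
wrist_force: [0.7, -0.1, -1.9]
finger_gap: 0.0239
grip_force: 59.8
```

Run:
```python
from h import *
s=arm.observe();print(s['clock'],s['tcp_pos'],np.degrees(yaw(s['tool_rot'])),s['wrist_force'],s['ft_torque'],s['grip_force'],s['finger_gap'])
im=cams.get_image('scene')
for l in('cart_center','cart_handle'): print(l,[(round(d['score'],2),np.round(d['xyz'],4)) for d in cams.mark_of(l,'scene') if d['xyz'][0]>.4])
cv2.imwrite('pics/s2.png',cv2.resize(im[200:410,280:560],None,fx=2.8,fy=2.8,interpolation=cv2.INTER_CUBIC)[:,:,::-1])
```

```text
7.7 [0.47840633 0.15949673 0.05842378] 177.76718045125895 [ 0.74175518 -0.05568737 -1.87226908] [ 0.11100255  0.18934624 -0.02360761] 59.83462572097778 0.023876621418868697
cart_center [(0.95, array([0.6176, 0.1526, 0.0907]))]
cart_handle [(0.87, array([0.5152, 0.1582, 0.0769]))]
```

View pics/s2.png

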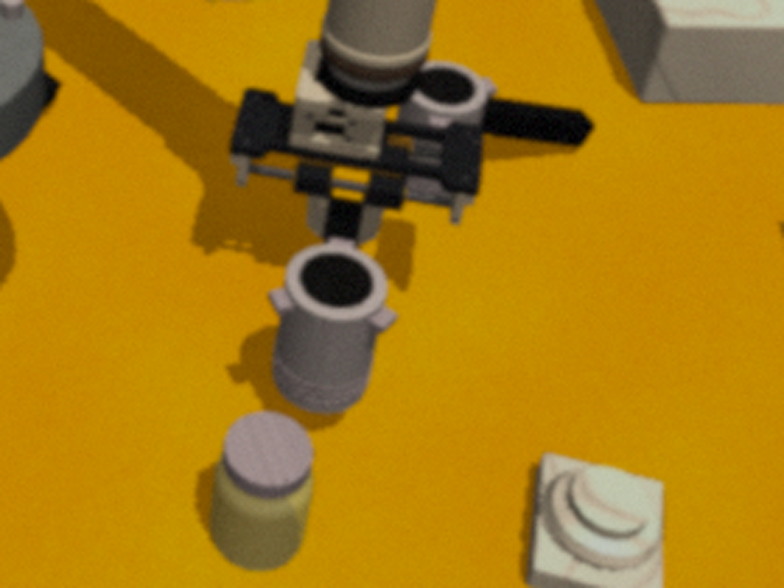

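Gripped and lifted (23.9 mm gap, about 1.9 N load), and the canister is nearly upright. Next I'll move it under the ring with the handle towards the stud.

Run:
```python
from h import *
rows((.5053,-.0453,.088),np.radians(130),18,0)
```

```text
[0, -0.2, -1.13, -0.18, np.float64(0.046), 0, -0.25, -1.11, -0.17, np.float64(0.047), 0, -0.31, -1.1, -0.18, np.float64(0.046), 0, -0.35, -1.09, -0.17, np.float64(0.046), 0, -0.41, -1.07, -0.18, np.float64(0.047), 0, -0.45, -1.05, -0.17, np.float64(0.046), 0, -0.51, -1.03, -0.18, np.float64(0.046), 0, -0.54, -1.0, -0.17, np.float64(0.046), 0, -0.6, -0.98, -0.18, np.float64(0.047), 0, -0.64, -0.95, -0.17, np.float64(0.046), 0, -0.68, -0.91, -0.18, np.float64(0.046), 0, -0.73, -0.89, -0.17, np.float64(0.047), 0, -0.76, -0.85, -0.18, np.float64(0.046), 0, -0.8, -0.81, -0.17, np.float64(0.046), 0, -0.84, -0.78, -0.18, np.float64(0.047), 0, -0.88, -0.73, -0.17, np.float64(0.046), 0, -0.91, -0.7, -0.18, np.float64(0.046), 0, -0.94, -0.65, -0.17, np.float64(0.046)] [ 0.5053 -0.0453  0.088 ] 130.03
```

Call:
send_rows:
  series: [0, -0.2, -1.13, -0.18, 0.046, 0, -0.25, -1.11, -0.17, 0.047, 0, -0.31, -1.1, -0.18, 0.046, 0, -0.35, -1.09, -0.17, 0.046, 0, -0.41, -1.07, -0.18, 0.047, 0, -0.45, -1.05, -0.17, 0.046, 0, -0.51, -1.03, -0.18, 0.046, 0, -0.54, -1.0, -0.17, 0.046, 0, -0.6, -0.98, -0.18, 0.047, 0, -0.64, -0.95, -0.17, 0.046, 0, -0.68, -0.91, -0.18, 0.046, 0, -0.73, -0.89, -0.17, 0.047, 0, -0.76, -0.85, -0.18, 0.046, 0, -0.8, -0.81, -0.17, 0.046, 0, -0.84, -0.78, -0.18, 0.047, 0, -0.88, -0.73, -0.17, 0.046, 0, -0.91, -0.7, -0.18, 0.046, 0, -0.94, -0.65, -0.17, 0.046, 0, 0, 0, 0, 0]

```text
clock: 9.75
tcp_pos: [0.5058, -0.0473, 0.0881]
tool_rot: [1.333, 2.844, -0.001]
wrist_force: [0.8, -0.2, -3.2]
finger_gap: 0.0239
grip_force: 59.8
```

Run:
```python
from h import *
s=arm.observe();print(s['clock'],np.round(s['joint_positions'],2),s['tcp_pos'],np.degrees(yaw(s['tool_rot'])),s['wrist_force'],s['ft_torque'],s['grip_force'],s['finger_gap'])
for c in ('scene','wrist'):
  im=cams.get_image(c)
  for l in('cart_center','cart_handle'): print(c,l,[(round(d['score'],2),np.round(d['xyz'],4)) for d in cams.mark_of(l,c) if d['xyz'][0]>.4])
  for d in cams.outline_of('cart_center',c): 
    ys,xs=np.nonzero(d['mask']); print(round(d['score'],2),xs.min(),xs.max(),ys.min(),ys.max())
  if c=='scene': cv2.imwrite('pics/s3.png',cv2.resize(im[130:340,140:420],None,fx=2.8,fy=2.8,interpolation=cv2.INTER_CUBIC)[:,:,::-1]); np.save('s3.npy',im)
```

```text
9.75 [ 0.64  0.54 -0.74  2.01  0.51  0.79  0.29] [ 0.50582407 -0.04728596  0.08807945] 129.76858292175203 [ 0.81727706 -0.20829065 -3.24605481] [0.25154581 0.01990178 0.06899479] 59.84016537666321 0.023902005911853028
scene cart_center [(0.93, array([ 0.5958, -0.156 ,  0.1216]))]
scene cart_handle [(0.96, array([ 0.5327, -0.0709,  0.1071]))]
0.85 235 310 257 305
0.81 419 491 223 270
wrist cart_center []
wrist cart_handle [(0.59, array([ 0.5286, -0.0701,  0.1084]))]
0.76 292 350 276 383
0.72 0 44 157 215
```

View pics/s3.png

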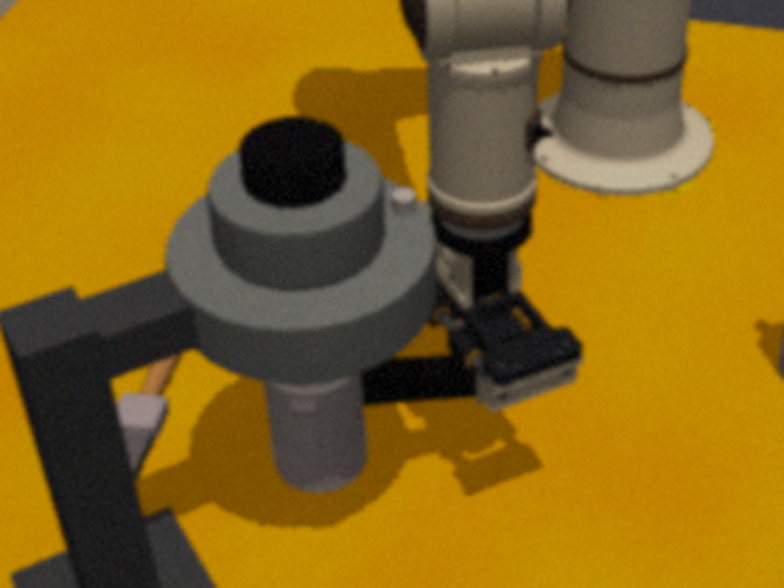

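Run:
```python
from h import *
im=np.load('s3.npy')
s=arm.observe();p=np.array(s['tcp_pos'])+[0,0,.011];ya=yaw(s['tool_rot'])
o=np.array([np.cos(ya),np.sin(ya),0]);zz=np.array([0,0,1.]);t=np.cross(zz,o)
big=cv2.resize(im[130:340,140:420],None,fx=2.8,fy=2.8,interpolation=cv2.INTER_CUBIC)[:,:,::-1].copy()
def model(pitch,slip,r=.140):
    # grasp at radius r, height .0275+slip above underside; pitch>0: canister sags
    a=np.radians(pitch);O=np.cos(a)*o+np.sin(a)*zz;Z=np.cos(a)*zz-np.sin(a)*o
    base=p-r*O-(.0275+slip)*Z
    th=np.linspace(0,2*np.pi,200);ring=np.cos(th)[:,None]*O+np.sin(th)[:,None]*t
    return base,O,Z,ring
g=cv2.cvtColor(im,cv2.COLOR_RGB2HSV);m=((g[:,:,1]<110)&(g[:,:,2]>50)).astype(np.uint8)
# rows 270..303 canister extents by saturation
for v in range(268,306,4):
    xs=np.nonzero(m[v,225:285])[0]+225;print(v,xs.min() if len(xs) else None,xs.max() if len(xs) else None)
xs=np.nonzero(m[:320,255])[0];print('col255',xs[-5:])
for pi in(-1,0,1,2,3,4):
  for sl in(0,.003):
    b,O,Z,rg=model(pi,sl);P=np.vstack([b+.036*rg+Z*h for h in np.linspace(0,.09,40)]);u=proj('scene',P)
    hull=cv2.convexHull(u.astype(np.float32))[:,0]
    k=np.zeros((480,640),np.uint8);cv2.fillPoly(k,[np.round(hull*16).astype(np.int32)],1,shift=4)
    L=[(np.nonzero(k[v])[0].min(),np.nonzero(k[v])[0].max()) if k[v].any() else None for v in(276,288,296)]
    print(pi,sl,L,'bot255',round(hull[:,1].max(),1),'ctr',(b+Z*.1).round(4),b.round(4))
```

```text
268 235 268
272 236 268
276 236 268
280 237 269
284 237 269
288 238 270
292 238 269
296 239 268
300 241 266
304 247 259
col255 [300 301 302 303 304]
-1 0 [(np.int64(237), np.int64(271)), (np.int64(239), np.int64(272)), (np.int64(240), np.int64(270))] bot255 302.6 ctr [ 0.5947 -0.1504  0.1738] [ 0.5958 -0.1517  0.0738]
-1 0.003 [(np.int64(237), np.int64(271)), (np.int64(239), np.int64(272)), (np.int64(240), np.int64(271))] bot255 303.6 ctr [ 0.5947 -0.1504  0.1708] [ 0.5958 -0.1517  0.0708]
0 0 [(np.int64(237), np.int64(271)), (np.int64(239), np.int64(272)), (np.int64(240), np.int64(271))] bot255 303.4 ctr [ 0.5955 -0.1514  0.1714] [ 0.5955 -0.1514  0.0714]
0 0.003 [(np.int64(237), np.int64(271)), (np.int64(238), np.int64(272)), (np.int64(240), np.int64(271))] bot255 304.4 ctr [ 0.5955 -0.1514  0.1684] [ 0.5955 -0.1514  0.0684]
1 0 [(np.int64(236), np.int64(271)), (np.int64(238), np.int64(272)), (np.int64(240), np.int64(271))] bot255 304.2 ctr [ 0.5963 -0.1523  0.1689] [ 0.5952 -0.151   0.0689]
1 0.003 [(np.int64(237), np.int64(271)), (np.int64(239), np.int64(273)), (np.int64(240), np
[... 414 characters left out ...]
505  0.0635]
3 0 [(np.int64(236), np.int64(271)), (np.int64(238), np.int64(273)), (np.int64(240), np.int64(272))] bot255 305.7 ctr [ 0.5978 -0.1541  0.1639] [ 0.5945 -0.1501  0.0641]
3 0.003 [(np.int64(236), np.int64(271)), (np.int64(239), np.int64(273)), (np.int64(240), np.int64(273))] bot255 306.6 ctr [ 0.5977 -0.154   0.161 ] [ 0.5944 -0.15    0.0611]
4 0 [(np.int64(236), np.int64(271)), (np.int64(238), np.int64(273)), (np.int64(240), np.int64(273))] bot255 306.5 ctr [ 0.5985 -0.155   0.1614] [ 0.5941 -0.1496  0.0617]
4 0.003 [(np.int64(235), np.int64(271)), (np.int64(239), np.int64(273)), (np.int64(240), np.int64(273))] bot255 307.4 ctr [ 0.5984 -0.1548  0.1584] [ 0.5939 -0.1495  0.0587]
```

The canister is under the ring, within about 1 mm and 1° of tilt. Raising it in checked steps.

Call:
send_rows:
  series: [0, 0, 0, -0.4, 0, 0, 0, 0, -0.6, 0, 0, 0, 0, -0.6, 0, 0, 0, 0, -0.5, 0, 0, 0, 0, -0.4, 0, 0, 0, 0, 0, 0]

```text
clock: 10.75
tcp_pos: [0.506, -0.045, 0.1137]
tool_rot: [1.326, 2.846, 0.0]
wrist_force: [-0.4, 0.1, -2.9]
finger_gap: 0.0237
grip_force: 59.8
```

Call:
send_rows:
  series: [0, 0, 0, -0.3, 0, 0, 0, 0, -0.3, 0, 0, 0, 0, -0.3, 0, 0, 0, 0, 0, 0]

```text
clock: 11.15
tcp_pos: [0.5056, -0.0449, 0.1223]
tool_rot: [1.326, 2.847, 0.0]
wrist_force: [-0.7, -0.7, -2.6]
finger_gap: 0.024
grip_force: 59.8
```

Call:
send_rows:
  series: [0, 0, 0, -0.3, 0, 0, 0, 0, -0.3, 0, 0, 0, 0, -0.2, 0, 0, 0, 0, 0, 0]

```text
clock: 11.55
tcp_pos: [0.5056, -0.0449, 0.1302]
tool_rot: [1.326, 2.847, 0.0]
wrist_force: [0.0, 0.5, -2.7]
finger_gap: 0.0234
grip_force: 59.8
```

Call:
send_rows:
  series: [0, 0, 0, -0.3, 0, 0, 0, 0, -0.3, 0, 0, 0, 0, -0.2, 0, 0, 0, 0, 0, 0]

```text
clock: 11.95
tcp_pos: [0.5056, -0.0449, 0.1383]
tool_rot: [1.326, 2.847, 0.0]
wrist_force: [0.1, 0.1, -1.9]
finger_gap: 0.0237
grip_force: 59.8
```

Run:
```python
from h import *
s=arm.observe();print(s['clock'],np.round(s['joint_positions'],2),s['tcp_pos'],np.degrees(yaw(s['tool_rot'])),s['wrist_force'],s['ft_torque'],s['grip_force'],s['finger_gap'])
im=cams.get_image('scene')
for l in('cart_center','cart_handle'): print(l,[(round(d['score'],2),np.round(d['xyz'],4)) for d in cams.mark_of(l,'scene') if d['xyz'][0]>.4])
cv2.imwrite('pics/s4.png',cv2.resize(im[130:340,140:420],None,fx=2.8,fy=2.8,interpolation=cv2.INTER_CUBIC)[:,:,::-1])
```

```text
11.95 [ 0.69  0.46 -0.81  1.98  0.43  0.88  0.35] [ 0.50558611 -0.04494016  0.13827588] 130.04295061408692 [ 0.08353484  0.0574093  -1.87795514] [ 0.23573569  0.10167573 -0.05793468] 59.833661913871765 0.023732954535707146
cart_center [(0.76, array([ 0.5961, -0.1546,  0.1727]))]
cart_handle [(0.92, array([ 0.5319, -0.0714,  0.1564]))]
```

View pics/s4.png

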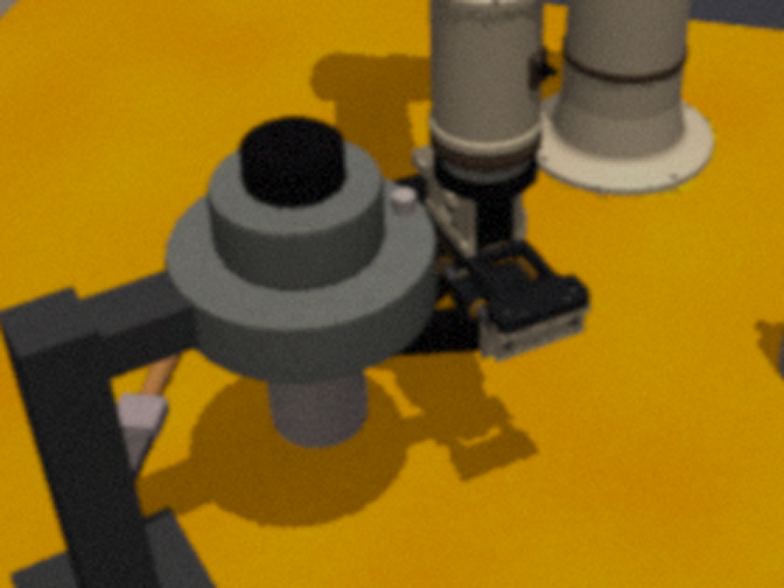

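The lugs are up inside the ring without contact, with the centre about 173 mm above the bench. Now the twist, first half.

Call:
send_rows:
  series: [0, 0, 0, -0.1, 0, 0, -0.01, -0.61, 0, -0.0436, 0, -0.01, -0.61, 0, -0.0436, 0, -0.01, -0.61, 0, -0.0436, 0, -0.02, -0.61, 0, -0.0436, 0, -0.01, -0.61, 0, -0.0436, 0, -0.01, -0.61, 0, -0.0436, 0, -0.02, -0.61, 0, -0.0436, 0, -0.01, -0.61, 0, -0.0436, 0, 0, 0, 0, 0]

```text
clock: 13.1
tcp_pos: [0.4736, -0.083, 0.1388]
tool_rot: [-0.813, -3.034, 0.001]
wrist_force: [0.4, -0.3, -2.1]
finger_gap: 0.0239
grip_force: 59.8
```

Run:
```python
from h import *
s=arm.observe();y=yaw(s['tool_rot']);p=s['tcp_pos']
print(s['clock'],p,np.degrees(y),'ctr',p[:2]-.14*np.array([np.cos(y),np.sin(y)]),s['wrist_force'],s['ft_torque'],s['joint_positions'].round(2))
```

```text
13.1 [ 0.47364125 -0.0830114   0.1387566 ] 149.97997050385982 ctr [ 0.59486033 -0.15305378] [ 0.44174484 -0.34507222 -2.08581847] [ 0.19220358  0.12979351 -0.02106346] [ 0.87  0.45 -0.9   2.04  0.46  0.87  0.75]
```

Call:
send_rows:
  series: [0, 0, -0.61, 0, -0.0436, 0, -0.01, -0.61, 0, -0.0436, 0, -0.01, -0.61, 0, -0.0436, 0, -0.01, -0.61, 0, -0.0436, 0, -0.01, -0.61, 0, -0.0436, 0, -0.01, -0.61, 0, -0.0436, 0, -0.02, -0.61, 0, -0.0436, 0, -0.01, -0.61, 0, -0.0436, 0, -0.01, -0.61, 0, -0.0436, 0, -0.02, -0.61, 0, -0.0436, 0, -0.01, -0.61, 0, -0.0436, 0, -0.01, -0.61, 0, -0.0436, 0, 0, 0, 0, 0]

```text
clock: 14.4
tcp_pos: [0.4553, -0.1527, 0.1389]
tool_rot: [-0.003, -3.141, 0.0]
wrist_force: [-0.2, 0.3, -3.3]
finger_gap: 0.0238
grip_force: 59.8
```

Run:
```python
from h import *
s=arm.observe();y=yaw(s['tool_rot']);p=s['tcp_pos']
print(s['clock'],p,np.degrees(y),'ctr',p[:2]-.14*np.array([np.cos(y),np.sin(y)]),s['wrist_force'],s['ft_torque'],s['joint_positions'].round(2))
im=cams.get_image('top');cv2.imwrite('pics/t5.png',cv2.resize(im[130:300,280:480],None,fx=3.5,fy=3.5,interpolation=cv2.INTER_CUBIC)[:,:,::-1])
for c in('top','scene'):
  if c=='scene':cams.get_image(c)
  for l in('cart_center','cart_handle','rib'): print(c,l,[(round(d['score'],2),np.round(d['xyz'],4)) for d in cams.mark_of(l,c) if d['xyz'][0]>.4])
```

```text
14.4 [ 0.45529137 -0.15265261  0.13885976] 179.90302078863937 ctr [ 0.59529117 -0.15288957] [-0.21435346  0.29656461 -3.28008344] [ 0.15142859  0.19176466 -0.0055931 ] [ 1.1   0.5  -1.02  2.04  0.54  0.9   1.35]
top cart_center [(0.45, array([ 0.5492, -0.0919,  0.2975]))]
top cart_handle [(0.51, array([ 0.5202, -0.1516,  0.2949]))]
top rib [(0.77, array([ 0.5216, -0.1522,  0.2994]))]
scene cart_center [(0.88, array([ 0.5967, -0.1542,  0.1696])), (0.43, array([ 0.7343,  0.1299, -0.0018]))]
scene cart_handle [(0.28, array([ 0.7356,  0.1293, -0.0027]))]
scene rib []
```

View pics/t5.png

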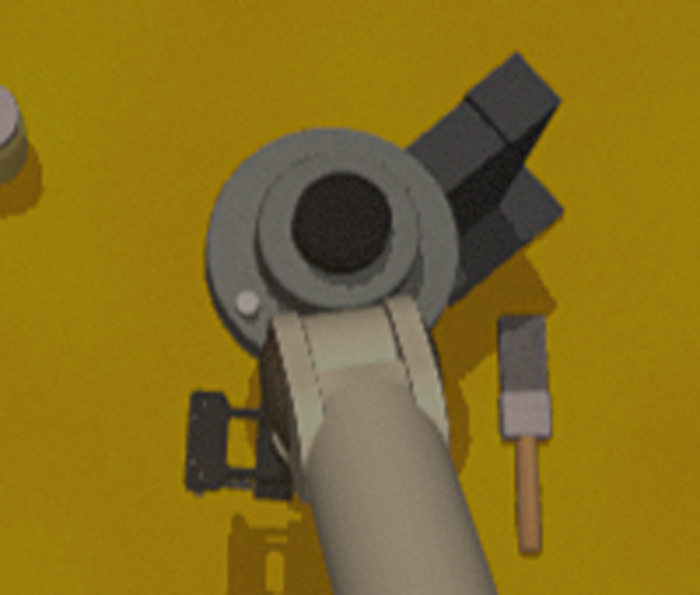

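Handle below the rib (179.9°), no contact forces. Lowering into the seats.

Call:
send_rows:
  series: [0, 0, 0, 0.2, 0, 0, 0, 0, 0.2, 0, 0, 0, 0, 0.1, 0, 0, 0, 0, 0, 0]

```text
clock: 15.2
tcp_pos: [0.4551, -0.1518, 0.1337]
tool_rot: [0.0, -3.141, -0.0]
wrist_force: [-0.6, -1.3, -3.0]
finger_gap: 0.0239
grip_force: 59.8
```

Call:
send_rows:
  series: [0, 0, 0, 0.1, 0, 0, 0, 0, 0.1, 0, 0, 0, 0, 0, 0]

```text
clock: 15.5
tcp_pos: [0.4553, -0.1519, 0.1319]
tool_rot: [-0.0, 3.141, -0.0]
wrist_force: [-0.8, -1.3, -0.9]
finger_gap: 0.0234
grip_force: 59.8
```

Call:
send_rows:
  series: [0, 0, 0, 0.1, 0, 0, 0, 0, 0, 0]

```text
clock: 15.7
tcp_pos: [0.4557, -0.1519, 0.1313]
tool_rot: [-0.0, 3.141, -0.001]
wrist_force: [-1.8, -0.4, 2.8]
finger_gap: 0.0241
grip_force: 59.8
```

Call:
send_rows:
  series: [0, 0, 0, 0.1, 0, 0, 0, 0, 0, 0]

```text
clock: 15.9
tcp_pos: [0.4562, -0.1519, 0.1306]
tool_rot: [-0.001, 3.14, -0.001]
wrist_force: [-2.6, -0.4, 7.1]
finger_gap: 0.0236
grip_force: 59.9
```

Call:
send_rows:
  series: [0, 0, 0, 0.1, 0, 0, 0, 0, 0, 0]

```text
clock: 16.1
tcp_pos: [0.4567, -0.1516, 0.1298]
tool_rot: [-0.002, 3.139, -0.001]
wrist_force: [-2.2, 0.0, 6.8]
finger_gap: 0.0237
grip_force: 60.0
```

Run:
```python
from h import *
s=arm.observe();print(s['clock'],s['tcp_pos'],np.degrees(yaw(s['tool_rot'])),s['wrist_force'],s['ft_torque'])
for k in range(2):
  cams.get_image('scene');print([(round(d['score'],2),np.round(d['xyz'],4)) for d in cams.mark_of('cart_center','scene') if d['xyz'][0]>.4])
```

```text
16.1 [ 0.45670556 -0.151602    0.12983079] -179.92746147585999 [-2.18309963  0.03460425  6.76025574] [-0.00380028 -0.41890531 -0.02268278]
[(0.63, array([ 0.5948, -0.1544,  0.1675]))]
[(0.73, array([ 0.5954, -0.1514,  0.1666]))]
```

Call:
send_rows:
  series: [0, 0, 0, 0.1, 0, 0, 0, 0, 0, 0]

```text
clock: 16.5
tcp_pos: [0.4572, -0.1515, 0.129]
tool_rot: [-0.003, 3.138, -0.001]
wrist_force: [-1.7, -0.8, 7.7]
finger_gap: 0.0236
grip_force: 60.0
```

Call:
send_rows:
  newtons: 10
  series: [2.6, 0, 0, 0, 0, 3, 0, 0, 0, 0, 4, 0, 0, 0, 0, 6, 0, 0, 0, 0, 6, 0, 0, 0, 0, 6, 0, 0, 0, 0]

```text
clock: 17.1
tcp_pos: [0.4552, -0.1518, 0.1279]
tool_rot: [0.0, -3.142, -0.0]
wrist_force: [0.0, 0.0, -0.5]
finger_gap: 0.0572
grip_force: 0.0
```

Run:
```python
from h import *
s=arm.observe();print(s['clock'],s['tcp_pos'],s['wrist_force'],s['finger_gap'])
for k in range(2):
  im=cams.get_image('scene');print([(round(d['score'],2),np.round(d['xyz'],4)) for d in cams.mark_of('cart_center','scene') if d['xyz'][0]>.4])
cv2.imwrite('pics/s6.png',cv2.resize(im[130:340,140:420],None,fx=2.8,fy=2.8,interpolation=cv2.INTER_CUBIC)[:,:,::-1])
```

```text
17.1 [ 0.45518123 -0.15183887  0.1278529 ] [ 0.02183114  0.01214934 -0.4692188 ] 0.05716943361606718
[(0.9, array([ 0.5962, -0.1523,  0.1643]))]
[(0.84, array([ 0.5961, -0.1568,  0.1634]))]
```

View pics/s6.png

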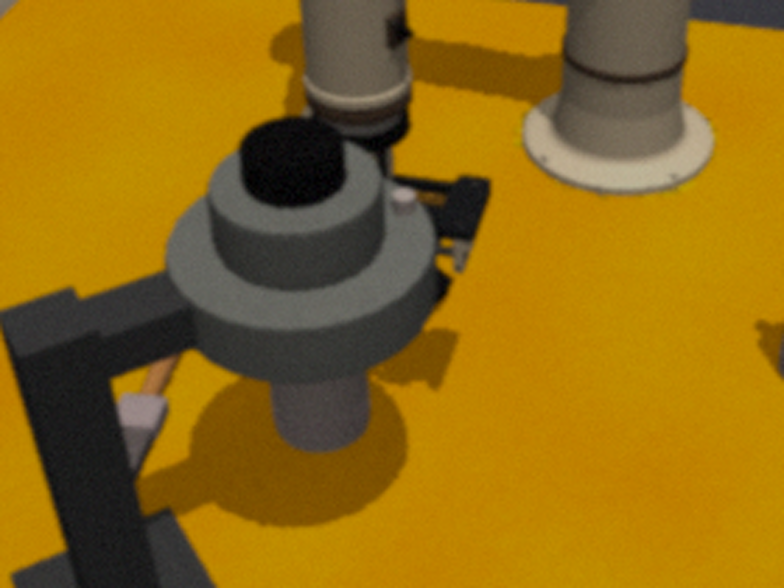

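The cartridge hangs by itself in the ring (canister at 320,410), with its centre about 164 mm above the bench. That matches the seated height. Withdrawing outwards.

Call:
send_rows:
  series: [6, 0.3, 0, 0, 0, 6, 0.6, 0, 0, 0, 6, 0.8, 0, 0, 0, 6, 0.8, 0, 0, 0, 6, 0.8, 0, 0, 0, 6, 0.8, 0, 0, 0, 6, 0.8, 0, 0, 0, 6, 0.8, 0, 0, 0, 6, 0.5, 0, -1, 0, 6, 0, 0, -2, 0, 6, 0, 0, -3, 0, 6, 0, 0, -3, 0, 6, 0, 0, -2, 0, 6, 0, 0, 0, 0]

```text
clock: 18.7
tcp_pos: [0.3946, -0.1526, 0.24]
tool_rot: [0.001, 3.138, -0.006]
wrist_force: [0.6, 0.2, 0.4]
finger_gap: 0.0598
grip_force: 0.0
```

Run:
```python
from h import *
s=arm.observe();print(s['clock'],s['tcp_pos'],s['wrist_force'],s['finger_gap'])
for c in('scene','wrist','top'):
  im=cams.get_image(c)
  for l in('cart_center','cart_handle'): print(c,l,[(round(d['score'],2),np.round(d['xyz'],4)) for d in cams.mark_of(l,c) if d['xyz'][0]>.4])
  if c=='wrist': cv2.imwrite('pics/w7.png',im[:,:,::-1])
```

```text
18.7 [ 0.39460898 -0.15261964  0.24000996] [0.64631293 0.21012609 0.38201445] 0.05981348272264654
scene cart_center [(0.66, array([ 0.5931, -0.151 ,  0.1642]))]
scene cart_handle []
wrist cart_center []
wrist cart_handle [(0.86, array([ 0.4895, -0.1497,  0.1531]))]
top cart_center []
top cart_handle []
```

View pics/w7.png

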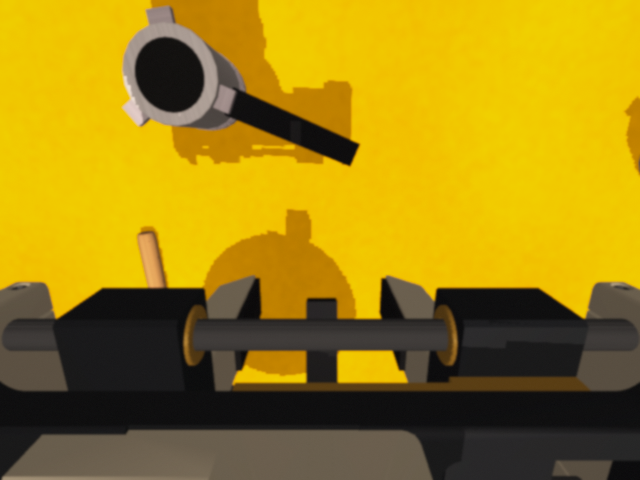

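The wrist view shows the handle's end at (322,300), in line with the tool and so below the rib. It is at seated height, and the robot is clear of everything.

```bash
python3 -c "
from rig import sign_off
print(sign_off())"
```

```text
the job is handed in; nothing more can be done
None
```

The cartridge hangs locked in the ring with its handle below the rib and its centre measured about 164 mm above the bench (165 mm is seated); I handed the job in at 18.7 s with the robot clear and the jar, stone and brush untouched.

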